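Unlock and draw the media cartridge off an aquarium filter's suction tube

TASK

Strip the upturned aquarium filter for cleaning: turn the blue media cartridge anticlockwise until its bayonet comes up against its stop, then draw it straight up along the grey suction tube and off its open orange end, without forcing the thin plastic lugs or levering the tube. Stand the cartridge gently upright in the green rinse tray and let go of it. Leave the driftwood, the glue bottle and the stone alone.

Things in the scene. Friction and masses are not known exactly. Their poses are not given: they have to be found in the camera images.
- cartridge_center (a point): centre of the media cartridge: rigid blue slotted cage of pale ceramic rings, 48 x 48 x 80 mm tall (z up, flat sides facing its x and y), 160 to 260 g, with a 22.6 mm through bore along z over the tube. It starts fully home and locked; its lower end cap has bayonet notches that must turn, anticlockwise from above, 25 to 80 degrees (not the same each time) to the stop; it comes free in the last 6 degrees before the stop
- tube: the pump's upright grey suction tube, 20 mm diameter, with two hidden lugs near its root that hold the cartridge's lower cap (about 1.5 mm of lift while locked). Origin on the tube's axis where the cartridge sits, 90 mm above the bench; z up to the open end. Its rubber seat gives about 1 mm per 3 N of lift or 6 N of side load (mid-height), 1 degree per 0.05 Nm of twist; over 18 N on tube and lugs breaks them
- tube_tip (a point): the orange open end of the suction tube, on its axis, 90 mm above the root and 10 mm above the top of the seated cartridge; nothing holds the cartridge there
- tray: green plastic rinse tray, fixed to the bench, open on top: 220 x 220 mm, 32 mm high, walls 4 mm, inner floor 4 mm above the bench. Origin under its centre, x and y along its sides
- driftwood: piece of pale branched driftwood, 140 mm long, 100 mm high, loose on the mat; origin under its middle
- glue: small white glue bottle with an orange cap, 32 mm diameter, 85 mm high, loose; origin under its centre
- stone: rounded grey stone, 74 mm diameter, 43 mm high, loose; origin under its centre
There are look-alikes about, which are no part of the job. Leave any brown, turquoise or yellow look-alike of the part that bears cartridge_center alone.

How it is judged:
By the outcome, as a careful person would: the job done as asked, in the order asked, and still so for the second after the job is handed in, with the robot touching nothing.
It also fails if it takes over 72 s, if anything falls off the work surface, if the arm or the gripper's body presses on something with over 40 N, if the wrist force passes 120 N, or if a joint passes its speed limit or range.

ROBOT

A 7-joint arm with a two-finger parallel gripper is mounted at the origin on the work surface. World frame = base frame: x ahead of the robot, y to its left, z up, the work surface at z = 0. Lengths are in mm, angles in rad, forces in N, time in s.
With the tool pointing down it reaches from about 400 to 875 mm from the base axis. Payload 4.4 kg.
Tool frame: the origin (TCP) lies at the very end of the fingers, on their centre line; the grasp point (between the pads) lies 19 mm behind it; y points along the fingers, x is the direction in which the jaws open and shut, and the axes are right-handed (so a half turn about y gives the same grasp; the last joint's range is limited). The gripper opens to 85 mm and grips with 20 to 120 N. Pads are 22 mm wide; open, the fingers measure 114 mm over their backs; the gripper's body (76 mm by 85 mm) begins 54 mm behind the grasp point. The pads swing forward as they close: fully open they stand 13 mm farther back than shut.
Start: joints at [-1.394, 0.628, 0.038, 1.517, -0.027, 0.996, -0.02], TCP at [156.249, 630.955, 231.313] pointing down, gripper open.
Joint ranges: [-3.06, 3.06], [-0.37, 2.12], [-1.25, 1.32], [0.18, 2.47], [-1.1, 4.24], [0.23, 1.98], [-2.94, 2.94]. Speed limits (rad/s): [2.57, 2.57, 3.14, 3.14, 3.14, 3.14, 3.14].

INTERFACE

Orientations are given as [roll, pitch, yaw] about the fixed x, y, z axes, in that order (R = Rz(yaw) Ry(pitch) Rx(roll)).
In Python, from cell import readout, eyes, finish_job gives the robot as it stands. The module is installed in compiled form; this text tells all that it offers.
- The arm moves only by the tool apply_moves, never from a script. Its argument "commands" is a list that holds one entry, the list of rows, each a list of 6 numbers: the shift along the tool's x, y, z in units of 0.04 m (1.0 is 0.04 m), then the turn, a rotation vector about the tool's x, y, z in units of 5 degrees (1.0 is 5 degrees). A call has 1 to 8 rows; each row shifts and turns the pose as measured when the row begins, along the tool's axes as they then stand; what a row does not reach is not made up. A row lasts 1/12 s, in which the tool goes at most 41.7 mm and 7.16 degrees, less where a joint would pass 70% of its speed; a pose out of reach is approached as far as the arm can. A call with a number of a shift or a turn outside -1 to 1 is refused whole. A call with a gripper value outside its range is refused whole. "claw" is the finger opening in mm, from 0 to 85.4, set as the call begins (left out, the last holds). The fingers move at their own pace and stop on an object; the grip force is fixed at half the most. Time passes only in rows, so rows that do not move let the fingers close. It gives the time, the measured TCP pose, the force and the opening at its end, in the units of the state.
- readout.read_state(): the state, without advancing time (a new reading comes with each control period).
- eyes.get_image(name): name is "scene" or "top" or "wrist"; returns a dict with "image" (480x640x3 uint8, red, green, blue), "mtx" (3x3 intrinsics, pixels), "rvec" (rotation vector, rad) and "tvec" (3), from world to camera coordinates, as OpenCV has them. Camera axes: x right, y down, z forward; pixel columns grow to the right and rows downward; lengths in mm; the calibration is good to about 2 mm. The wrist camera is an equidistant fisheye: a pixel r from the principal point sees the ray r / f radians off the axis. A picture is of the moment at which its call begins. There is no depth.
- finish_job(): hands the job in, once; it reports no verdict.
The state is a dict: "clock": time; "qpos": joint angles; "qd": joint speeds; "tau": joint torques, N m; "eef_pos": TCP position; "tool_rot": TCP orientation; "force": force on the tool from outside, world axes, zero at the start; "torque": the same for the moment, N m; "width": finger opening in mm.
Only numpy, scipy, OpenCV 4.12 (cv2) and the standard library are available. Lean on these libraries where they do the work, as an engineer would, in place of code of your own. Each camera call takes 0.05 s, during which the arm holds its last target. There are 200 camera calls.

## Working session

There is one attempt and no reset: what is moved stays moved. The work goes in short steps, Python scripts to look and compute and a tool call to move; the robot and the scene stay as the last step left them, time stands still between calls to the robot, and variables do not carry over. Pictures are saved under pics/ and viewed, about 8 in all and at most 12, crops included, and the job is handed in when it is done.

Besides the shell and the picture viewer there is one more tool, called after "Emit:" as a command line: name --argument value ..., lists and objects as JSON in quotes. apply_moves: Moves the arm, as the interface text tells. Shifts and turns lie within -1 to 1; 1 stands for 0.04 m of shift or 5 degrees of turn. Its arguments: {"type":"object","properties":{"commands":{"type":"array"},"claw":{"type":"number"}},"required":["commands"]}

```bash
mkdir -p pics
cat > h.py <<'E'
import numpy as np, cv2
from cell import readout, eyes
def cam(n):
    d=eyes.get_image(n); d['R']=cv2.Rodrigues(np.array(d['rvec'],float))[0]; d['t']=np.array(d['tvec'],float).ravel(); d['K']=np.array(d['mtx'],float)
    return d
def ray(d,u,v):
    r=d['R'].T@np.linalg.inv(d['K'])@np.array([u,v,1.]); c=-d['R'].T@d['t']; return c,r
def onz(d,u,v,z):
    c,r=ray(d,u,v); return c+r*(z-c[2])/r[2]
def proj(d,p):
    q=d['R']@np.array(p,float)+d['t']; q=d['K']@q; return q[:2]/q[2]
def save(n,im): cv2.imwrite('pics/'+n+'.png',im[:,:,::-1])
def st():
    s=readout.read_state(); 
    for k in ('clock','eef_pos','tool_rot','force','torque','width','qpos'): print(k,np.round(s[k],3))
    return s
E
python3 - <<'E'
from h import *
st()
for n in('scene','top'):
    d=cam(n); save(n+'0',d['image']); np.savez(n+'0.npz',**{k:d[k] for k in('image','R','t','K')}); print(n,-d['R'].T@d['t'])
E
```

```text
clock 0.0
eef_pos [156.13  630.33  230.388]
tool_rot [-1.571  0.002  1.328]
force [-0.599 -0.472  0.022]
torque [-0.035 -0.059 -0.006]
width 85.385
qpos [-1.394  0.629  0.038  1.518 -0.027  0.996 -0.02 ]
scene [1229.14389755 -250.02847152  802.23615242]
top [ 383.11315505   54.72402046 1142.08624994]
```

View pics/scene0.png

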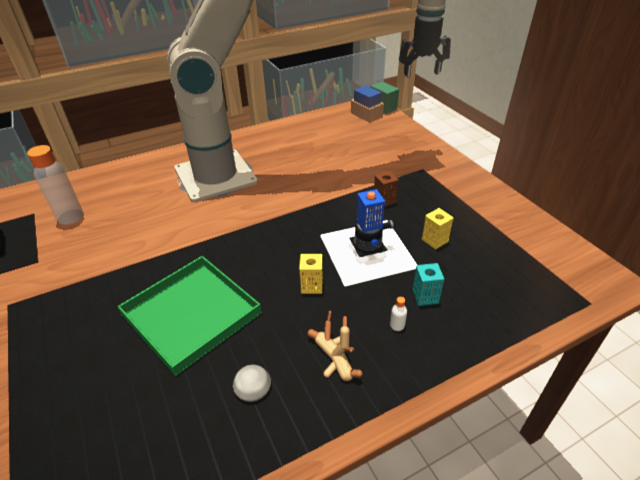

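View pics/top0.png

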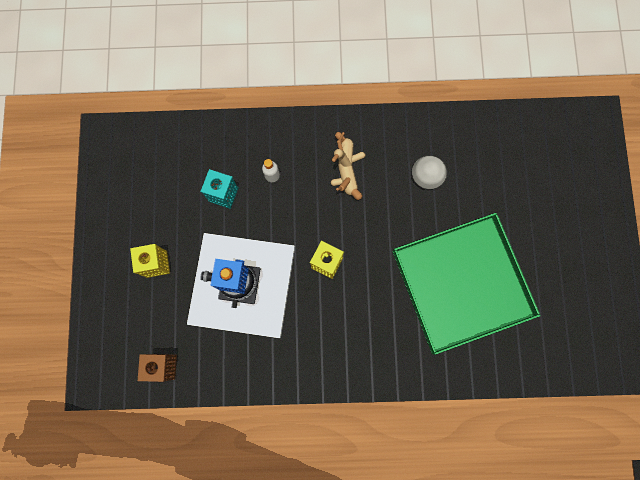

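The scene view shows the only blue slotted cage at (370,212) with the orange tip at (371,196). In the top view the cage is at (227,274). Look-alikes in the top view are yellow (150,260) and (327,259), turquoise (218,188) and brown (152,368). The blue box at scene (367,97) is background. I choose the blue one with the orange tip, and will measure it and check a crop.

```bash
cat > meas.py <<'E'
from h import *
def load(n):
    z=np.load(n+'0.npz'); return {k:z[k] for k in z}
T=load('top'); S=load('scene')
def mask(d,lo,hi,box):
    h=cv2.cvtColor(d['image'],cv2.COLOR_RGB2HSV); m=cv2.inRange(h,lo,hi); o=np.zeros_like(m); x0,y0,x1,y1=box; o[y0:y1,x0:x1]=m[y0:y1,x0:x1]; return o
def tri(u1,u2):
    c1,r1=ray(T,*u1); c2,r2=ray(S,*u2); A=np.stack([r1,-r2],1); k=np.linalg.lstsq(A,c2-c1,rcond=None)[0]
    a=c1+k[0]*r1;b=c2+k[1]*r2; return (a+b)/2,np.linalg.norm(a-b)
def cen(m): 
    y,x=np.nonzero(m); return x.mean(),y.mean(),len(x)
if __name__=='__main__':
    mt=mask(T,(5,120,120),(20,255,255),(205,255,250,295)); ms=mask(S,(0,120,120),(20,255,255),(355,185,388,205))
    a,b=cen(mt),cen(ms); print(a,b,tri(a[:2],b[:2]), onz(T,*a[:2],180), onz(S,*b[:2],180))
    # blue top face
    hs=cv2.cvtColor(T['image'],cv2.COLOR_RGB2HSV)
    mb=mask(T,(100,120,150),(125,255,255),(200,250,265,300)); cs=max(cv2.findContours(mb,0,2)[0],key=cv2.contourArea)
    r=cv2.minAreaRect(cs); bx=cv2.boxPoints(r); print(r); P=np.array([onz(T,*p,170) for p in bx]); print(P.round(1),P.mean(0))
    e=np.diff(np.vstack([P,P[:1]]),axis=0); print(np.linalg.norm(e,axis=1),np.degrees(np.arctan2(e[:,1],e[:,0])))
    # tray
    for d,n,box in((T,'t',(380,200,560,370)),(S,'s',(100,240,280,380))):
        m=mask(d,(50,100,40),(80,255,255),box); c=max(cv2.findContours(m,0,2)[0],key=cv2.contourArea); r=cv2.minAreaRect(c); 
        q=cv2.approxPolyDP(cv2.convexHull(c),8,True)[:,0]; print(n,q.tolist()); print(np.array([onz(d,*p,32) for p in q]).round(0)[:,:2].tolist())
    for n,p,z in (('yel2',(327,259),80),('teal',(216,184),80),('yel1',(145,257),80),('glue',(268,163),85),('drift',(345,165),50),('stone',(430,172),30)):print(n,onz(T,*p,z).round())
    c1=cv2.resize(T['image'][225:345,180:300],(400,400),interpolation=2); c2=cv2.resize(S['image'][170:290,310:430],(400,400),interpolation=2)
    save('crop0',np.hstack([c1,c2]))
E
python3 meas.py
```

```text
(np.float64(226.82978723404256), np.float64(273.8510638297872), 47) (np.float64(364.8495575221239), np.float64(190.1150442477876), 113) (array([509.68146327, 224.80377002, 186.03963194]), np.float64(8.035825290036165)) [512.20820974 229.64163976 180.        ] [502.03575705 225.1725038  180.        ]
((226.01556396484375, 272.7853088378906), (27.800107955932617, 30.67007064819336), 9.865806579589844)
[[494.1 261.1 170. ]
 [546.9 252.4 170. ]
 [536.9 204.4 170. ]
 [484.4 213.6 170. ]] [515.59398738 232.88799738 170.        ]
[53.43400889 48.95860751 53.2912446  48.47348449] [  -9.46698554 -101.69931099  170.01693147   78.44976229]
t [[496, 213], [540, 315], [433, 354], [392, 251]]
[[638.0, -285.0], [433.0, -352.0], [365.0, -141.0], [568.0, -73.0]]
s [[203, 256], [261, 313], [174, 375], [117, 306]]
[[373.0, -144.0], [603.0, -86.0], [664.0, -287.0], [437.0, -354.0]]
yel2 [548.  57.  80.]
teal [703. 269.  80.]
yel1 [563. 405.  80.]
glue [741. 167.  85.]
drift [743.  15.  50.]
stone [ 729. -159.   30.]
```

View pics/crop0.png

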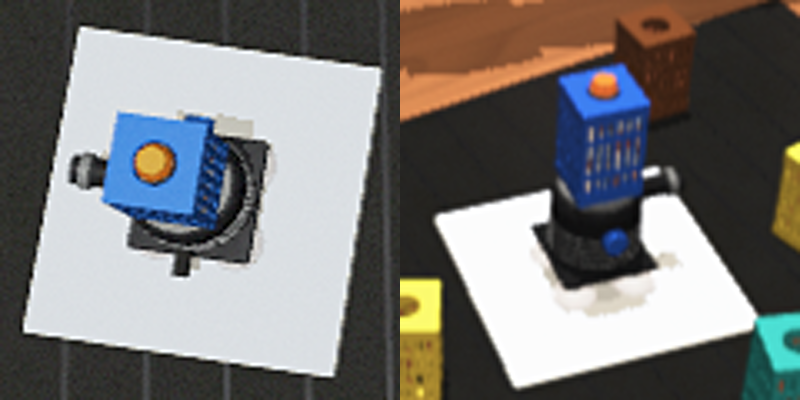

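The crop confirms it: a blue slotted cage with the orange tube end showing through its top. It sits on the dark pump, with a side spigot towards +y, and the brown cage stands behind it in the scene view. Next I refine the axis and face direction.

```bash
cat > m2.py <<'E'
from meas import *
a=cen(mask(T,(5,120,120),(22,255,255),(205,255,250,295)))[:2]; b=cen(mask(S,(3,140,150),(22,255,255),(362,188,380,201)))[:2]
print(a,b,tri(a,b),onz(T,*a,181),onz(S,*b,181))
h=cv2.cvtColor(T['image'],cv2.COLOR_RGB2HSV); print(h[262:290:3,226].tolist(),h[276,208:246:3].tolist())
for vt in (170,190,205):
    mb=mask(T,(95,80,vt),(125,255,255),(200,250,265,300)); c=max(cv2.findContours(mb,0,2)[0],key=cv2.contourArea)
    bx=cv2.boxPoints(cv2.minAreaRect(c)); P=np.array([onz(T,*p,170) for p in bx]); e=np.diff(np.vstack([P,P[:1]]),axis=0)
    print(vt,P.mean(0),np.linalg.norm(e,axis=1).round(1),np.degrees(np.arctan2(e[:,1],e[:,0])).round(1))
    q=cv2.approxPolyDP(cv2.convexHull(c),3,True)[:,0]; print(q.tolist())
E
python3 m2.py
```

```text
(np.float64(225.70103092783506), np.float64(273.2680412371134)) (np.float64(370.4), np.float64(195.175)) (array([514.41286921, 233.06783258, 170.99792962]), np.float64(0.3797319253084044)) [513.14247388 231.40515266 181.        ] [525.70804565 225.21614909 181.        ]
[[106, 172, 226], [106, 166, 227], [13, 224, 162], [21, 170, 218], [21, 165, 219], [16, 196, 194], [109, 226, 78], [106, 162, 226], [106, 162, 228], [108, 211, 82]] [[120, 4, 60], [109, 103, 109], [106, 167, 226], [106, 172, 226], [107, 232, 155], [22, 173, 218], [22, 163, 221], [13, 214, 185], [108, 186, 169], [106, 162, 226], [106, 168, 229], [109, 196, 99], [110, 160, 105]]
170 [514.71906773 233.43312573 170.        ] [49.3 48.3 49.1 47.9] [  -9.1 -101.3  170.4   78.8]
[[215, 259], [241, 262], [237, 288], [210, 284]]
190 [514.5455048  233.44709139 170.        ] [48.6 48.  48.5 47.6] [  -9.5 -101.7  170.    78.4]
[[215, 259], [241, 262], [237, 288], [210, 284]]
205 [514.47080441 233.45989611 170.        ] [48.3 48.  48.2 47.6] [  -9.5 -101.7  170.    78.4]
[[215, 259], [241, 262], [237, 288], [210, 284]]
```

Emit:
apply_moves --commands '[[[-0.5,0,-0.75,0,0,0],[-0.5,0,-0.75,0,0,0],[-0.5,0,-0.75,0,0,0],[-0.5,0,-0.75,0,0,0],[-0.5,0,-0.75,0,0,0],[-0.5,0,-0.75,0,0,0],[-0.5,0,-0.75,0,0,0],[-0.5,0,-0.75,0,0,0]]]' --claw 85

```text
clock: 0.77
eef_pos: [347.3, 416.7, 224.7]
tool_rot: [-1.562, 0.004, 1.349]
force: [0.9, 0.4, 0.0]
width: 85.4
```

```bash
cat > go.py <<'E'
import sys; from h import *
from scipy.spatial.transform import Rotation as Ro
def go(x,y,z,yaw):
    s=st(); R=Ro.from_euler('xyz',s['tool_rot']); G=Ro.from_euler('xyz',[-np.pi/2,0,np.radians(yaw)])
    print('shift units',(R.inv().apply(np.array([x,y,z])-s['eef_pos'])/40).round(3),'turn units',(np.degrees((R.inv()*G).as_rotvec())/5).round(3))
    print('yaw',np.degrees(s['tool_rot'][2]).round(2))
if __name__=='__main__': go(*map(float,sys.argv[1:5]))
E
python3 go.py 514.5 233.3 230 -10.6
```

```text
clock 0.767
eef_pos [347.288 416.72  224.726]
tool_rot [-1.562  0.004  1.349]
force [0.863 0.432 0.036]
torque [-0.017  0.003 -0.054]
width 85.419
qpos [-0.944  0.486  0.03   1.821 -0.028  0.843  0.45 ]
shift units [-3.553 -0.163 -5.086] turn units [-0.046 17.577 -0.113]
yaw 77.28
```

Emit:
apply_moves --commands '[[[-0.55,-0.02,-0.8,0,0,0],[-0.55,-0.02,-0.8,0,0,0],[-0.55,-0.02,-0.8,0,0,0],[-0.55,-0.02,-0.8,0,0,0],[-0.55,-0.02,-0.8,0,0,0],[-0.55,-0.02,-0.8,0,0,0],[0,0,0,0,1,0],[0,0,0,0,1,0]]]'

```text
clock: 1.43
eef_pos: [517.5, 223.9, 226.4]
tool_rot: [-1.566, 0.012, 1.155]
force: [-0.1, 1.7, 0.2]
width: 84.7
```

Emit:
apply_moves --commands '[[[0,0,0,0,1,0],[0,0,0,0,1,0],[0,0,0,0,1,0],[0,0,0,0,1,0],[0,0,0,0,1,0],[0,0,0,0,1,0],[0,0,0,0,1,0],[0,0,0,0,1,0]]]'

```text
clock: 2.1
eef_pos: [517.6, 218.0, 223.3]
tool_rot: [-1.577, 0.019, 0.412]
force: [-0.4, 0.1, 0.4]
width: 85.0
```

Emit:
apply_moves --commands '[[[0,0,0,0,1,0],[0,0,0,0,1,0],[0,0,0,0,1,0],[0,0,0,0,1,0],[0,0,0,0,1,0],[0,0,0,0,1,0],[0,0,0,0,0,0],[0,0,0,0,0,0]]]'

```text
clock: 2.77
eef_pos: [514.9, 217.8, 220.3]
tool_rot: [-1.59, 0.019, -0.138]
force: [-0.3, -0.8, 0.5]
width: 84.8
```

```bash
python3 go.py 514.5 233.3 210 -10.6
```

```text
clock 2.767
eef_pos [514.873 217.765 220.251]
tool_rot [-1.59   0.019 -0.138]
force [-0.344 -0.759  0.467]
torque [ 0.02  -0.05   0.012]
width 84.82
qpos [-0.756  0.563  0.47   1.773 -0.301  0.905 -0.293]
shift units [-0.058  0.25   0.388] turn units [ 0.228  0.536 -0.208]
yaw -7.93
```

Emit:
apply_moves --commands '[[[-0.05,0,0.39,0.2,0.5,-0.2],[0,0,0,0,0,0],[0,0,0,0,0,0]]]'

```text
clock: 3.02
eef_pos: [514.8, 232.9, 219.4]
tool_rot: [-1.574, 0.001, -0.177]
force: [-0.1, -0.7, -0.0]
width: 85.1
```

```bash
python3 go.py 514.5 233.3 210 -10.6; python3 -c "
from h import *
d=cam('wrist'); save('w1',d['image']); print(d['K'],d['R'],-d['R'].T@d['t'])"
```

```text
clock 3.017
eef_pos [514.801 232.913 219.449]
tool_rot [-1.574e+00  1.000e-03 -1.770e-01]
force [-0.084 -0.74  -0.03 ]
torque [ 0.02   0.062 -0.041]
width 85.091
qpos [-0.783  0.562  0.476  1.779 -0.319  0.881 -0.34 ]
shift units [-0.009  0.236  0.009] turn units [ 0.04   0.095 -0.014]
yaw -10.12
[[371.64829954   0.         327.33785743]
 [  0.         371.64829954 233.48666329]
 [  0.           0.           1.        ]] [[ 9.84471157e-01 -1.75545234e-01 -6.41655731e-04]
 [-1.66840767e-01 -9.36780118e-01  3.07582784e-01]
 [-5.45957821e-02 -3.02699325e-01 -9.51521108e-01]] [528.22578743 310.66761284 361.0942849 ]
```

View pics/w1.png

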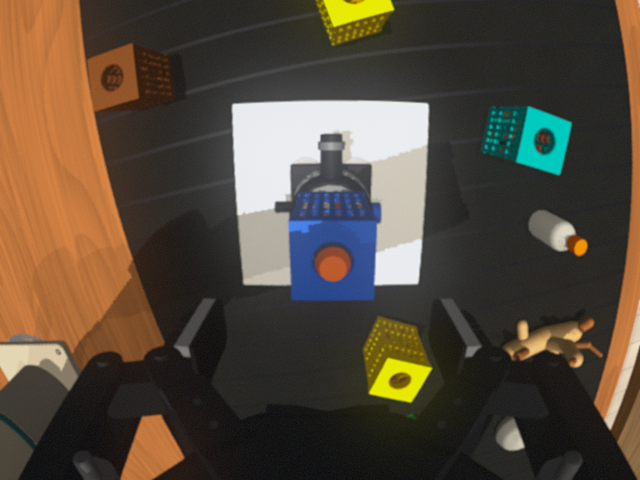

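The wrist view shows the blue top face spanning columns 291–376 with the orange tip at (333,263). The fingertips lie symmetrically about it, near columns 217 and 447. Next I cast these rays as a third measurement.

```bash
cat > wm.py <<'E'
from h import *
def wz(d,u,v,z):
    K=d['K']; x=(u-K[0,2])/K[0,0]; y=(v-K[1,2])/K[1,1]; r=np.hypot(x,y); ray=np.array([x*np.sinc(r/np.pi),y*np.sinc(r/np.pi),np.cos(r)])
    w=d['R'].T@ray; c=-d['R'].T@d['t']; return c+w*(z-c[2])/w[2]
if __name__=='__main__':
    d=cam('wrist'); h=cv2.cvtColor(d['image'],cv2.COLOR_RGB2HSV)
    m=cv2.inRange(h,(0,150,80),(15,255,255)); m[:230]=0;m[300:]=0;m[:,:300]=0;m[:,365:]=0
    c=max(cv2.findContours(m,0,2)[0],key=cv2.contourArea); (u,v),r=cv2.minEnclosingCircle(c); print('tip',u,v,r,wz(d,u,v,180))
    b=cv2.inRange(h,(105,120,60),(130,255,255)); b[:222]=0; b[310:]=0; c=max(cv2.findContours(b,0,2)[0],key=cv2.contourArea)
    P=np.array([wz(d,*p[0],170) for p in c.astype(float)])[:,:2]; r=cv2.minAreaRect(P.astype(np.float32)); print(r)
    bx=cv2.boxPoints(r);print(bx.round(1)); s=st()
E
python3 wm.py; python3 - <<'E'
E
```

```text
tip 333.2109680175781 264.5101013183594 16.586753845214844 [517.65584257 236.17985088 180.        ]
((517.1490478515625, 232.7729034423828), (47.7961540222168, 48.15945053100586), 79.93482208251953)
[[489.3 213.5]
 [536.7 205. ]
 [545.  252.1]
 [497.6 260.5]]
clock 3.117
eef_pos [514.733 233.261 219.428]
tool_rot [-1.574  0.002 -0.178]
force [0.474 0.443 0.366]
torque [ 0.012  0.024 -0.033]
width 84.793
qpos [-0.782  0.562  0.476  1.779 -0.32   0.881 -0.341]
```

Run:
```python
from wm import *
d=cam('wrist'); s=st(); 
from scipy.spatial.transform import Rotation as Ro
R=Ro.from_euler('xyz',s['tool_rot']); 
def pw(p):
    q=d['R']@p+d['t']; th=np.arctan2(np.hypot(q[0],q[1]),q[2]); f=th/np.hypot(q[0],q[1]); return d['K'][:2,2]+d['K'][0,0]*q[:2]*f
for lx in (-57,-42.7,0,42.7,57): print(lx,[pw(np.array(s['eef_pos'])+R.apply([lx,-b,lz])).round(1) for b,lz in((13,11),(13,-11),(-30,0),(-50,0))])
g=cv2.cvtColor(d['image'],cv2.COLOR_RGB2GRAY)
for v in (302,305,310,320): print(v,g[v,195:235].tolist(),g[v,425:475].tolist())
```

```text
clock 3.167
eef_pos [514.913 233.076 219.504]
tool_rot [-1.574e+00  1.000e-03 -1.780e-01]
force [ 0.077 -0.687 -0.731]
torque [ 0.017 -0.006  0.053]
width 84.693
qpos [-0.782  0.562  0.476  1.779 -0.32   0.881 -0.341]
-57 [array([189.5, 295. ]), array([197.4, 339.7]), array([219.4, 276.6]), array([228.7, 262.2])]
-42.7 [array([222.4, 296.2]), array([228.7, 341.7]), array([245.8, 277.1]), array([252.9, 262.6])]
0 [array([329.2, 298. ]), array([329. , 344.3]), array([328.7, 277.9]), array([328.6, 263. ])]
42.7 [array([435.6, 296.3]), array([429.1, 341.6]), array([411.4, 277.2]), array([404.1, 262.6])]
57 [array([468.4, 295. ]), array([460.2, 339.7]), array([437.7, 276.7]), array([428.3, 262.4])]
302 [33, 33, 28, 26, 32, 43, 59, 71, 75, 74, 74, 73, 73, 72, 73, 75, 75, 71, 54, 40, 30, 28, 28, 25, 28, 27, 25, 30, 31, 34, 34, 35, 33, 37, 37, 40, 45, 43, 44, 44] [54, 54, 52, 52, 54, 52, 51, 45, 42, 41, 40, 37, 38, 34, 37, 39, 49, 65, 77, 77, 80, 80, 77, 75, 78, 78, 77, 75, 75, 64, 53, 46, 45, 42, 44, 46, 46, 46, 41, 43, 43, 44, 44, 42, 41, 43, 43, 41, 42, 42]
305 [29, 27, 32, 43, 61, 72, 76
[... 366 characters left out ...]
, 73, 73, 74, 75, 75, 70, 65, 41, 27, 24, 25, 22, 28, 23, 25, 24, 24, 24, 23, 25, 26, 33, 37, 45, 44, 43, 47, 45, 48, 41, 43, 46, 45] [55, 52, 53, 53, 53, 51, 44, 37, 37, 40, 35, 33, 35, 41, 35, 35, 34, 33, 33, 35, 38, 54, 67, 76, 76, 76, 77, 74, 79, 78, 76, 78, 74, 71, 62, 47, 38, 35, 32, 35, 40, 40, 40, 39, 41, 44, 42, 42, 41, 40]
320 [73, 75, 72, 72, 73, 75, 74, 63, 48, 32, 26, 20, 20, 22, 23, 21, 24, 23, 24, 26, 19, 23, 20, 24, 21, 22, 21, 23, 26, 24, 36, 42, 44, 41, 42, 43, 42, 45, 42, 40] [49, 51, 47, 47, 48, 40, 40, 34, 34, 33, 34, 36, 30, 33, 33, 32, 33, 34, 33, 32, 29, 26, 28, 33, 31, 32, 38, 58, 71, 78, 76, 78, 75, 76, 78, 75, 77, 77, 74, 73, 61, 45, 38, 28, 27, 30, 25, 28, 22, 26]
```

The wrist view puts the cartridge about 2.7–3.3 mm further along the jaw direction than the top camera does. Its view of the fingertips also agrees with its own calibration to about 0.6 mm. I'll aim at (517, 233) and close in stages, watching the force.

Emit:
apply_moves --commands '[[[0.05,0.25,0.01,0,0,0],[0,0.5,0,0,0,0],[0,0.5,0,0,0,0],[0,0.5,0,0,0,0],[0,0,0,0,0,0]]]'

```text
clock: 3.58
eef_pos: [519.5, 230.9, 146.6]
tool_rot: [-1.572, -0.002, -0.177]
force: [-0.3, 0.8, -1.2]
width: 84.9
```

```bash
python3 go.py 517 233 122 -10.1
```

```text
clock 3.583
eef_pos [519.489 230.876 146.564]
tool_rot [-1.572 -0.002 -0.177]
force [-0.3    0.825 -1.161]
torque [-0.003  0.053  0.012]
width 84.888
qpos [-0.736  0.657  0.419  1.841 -0.382  0.722 -0.281]
shift units [-0.072  0.614  0.042] turn units [ 0.019 -0.008  0.025]
yaw -10.14
```

Emit:
apply_moves --commands '[[[-0.07,0.3,0.04,0,0,0],[0,0.3,0,0,0,0],[0,0,0,0,0,0]]]' --claw 60

```text
clock: 3.83
eef_pos: [517.9, 231.1, 121.4]
tool_rot: [-1.574, -0.002, -0.178]
force: [-0.7, -0.8, 0.6]
width: 60.0
```

```bash
python3 go.py 517 233 122 -10.1
```

```text
clock 3.833
eef_pos [517.852 231.11  121.394]
tool_rot [-1.574 -0.002 -0.178]
force [-0.737 -0.838  0.618]
torque [ 0.018  0.    -0.019]
width 59.993
qpos [-0.724  0.691  0.397  1.862 -0.403  0.669 -0.266]
shift units [-0.029 -0.015  0.043] turn units [ 0.039 -0.017  0.021]
yaw -10.18
```

Emit:
apply_moves --commands '[[[-0.02,0,0.045,0,0,0],[0,0,0,0,0,0]]]' --claw 54

```text
clock: 4.0
eef_pos: [518.0, 232.6, 122.2]
tool_rot: [-1.574, -0.002, -0.178]
force: [-0.3, -0.6, 0.1]
width: 53.9
```

```bash
python3 -c "
from wm import *
d=cam('wrist'); save('w2',d['image']); st()"; python3 wm.py|head -8
```

```text
clock 4.05
eef_pos [518.428 232.342 122.49 ]
tool_rot [-1.574 -0.003 -0.179]
force [-0.667  0.266  0.037]
torque [-0.025  0.002  0.017]
width 53.996
qpos [-0.727  0.691  0.4    1.859 -0.402  0.671 -0.269]
tip 334.0 289.0 9.999999747378752e-05 [525.92478767 268.5743457  180.        ]
((523.6681518554688, 269.1393127441406), (24.029638290405273, 46.4552116394043), 79.72142791748047)
[[498.7 261.5]
 [544.4 253.2]
 [548.7 276.8]
 [503.  285.1]]
clock 4.1
eef_pos [518.484 232.367 122.585]
```

View pics/w2.png

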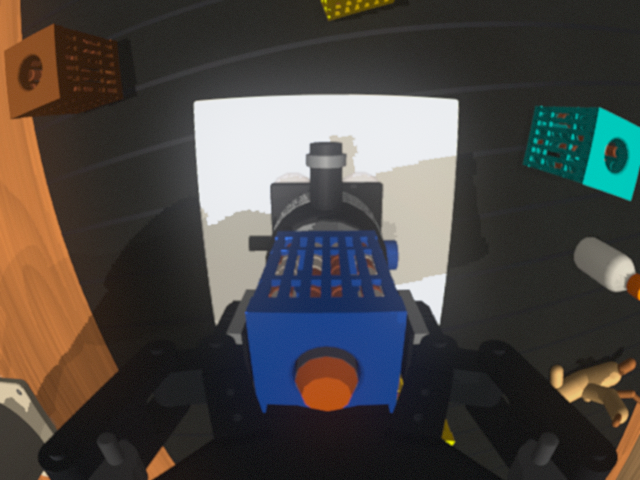

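Run:
```python
from wm import *
d=cam('wrist'); h=cv2.cvtColor(d['image'],cv2.COLOR_RGB2HSV)
m=cv2.inRange(h,(0,150,60),(15,255,255)); m[:330]=0;m[420:]=0;m[:,:280]=0;m[:,375:]=0
c=max(cv2.findContours(m,0,2)[0],key=cv2.contourArea); P=np.array([wz(d,*p[0],180) for p in c.astype(float)])[:,:2]
print('tip',cv2.minEnclosingCircle(P.astype(np.float32)),cv2.boundingRect(c), P[P[:,1].argmin()])
b=cv2.inRange(h,(105,120,60),(130,255,255)); b[:308]=0; b[415:]=0;b[:,:240]=0;b[:,410:]=0; c=max(cv2.findContours(b,0,2)[0],key=cv2.contourArea)
P=np.array([wz(d,*p[0],170) for p in c.astype(float)])[:,:2]; r=cv2.minAreaRect(P.astype(np.float32)); print(r,cv2.boxPoints(r).round(1).tolist()); st()
```

```text
tip ((518.1131591796875, 237.32284545898438), 11.082018852233887) (295, 356, 61, 56) [517.48984554 226.25846137]
((517.5885009765625, 236.15740966796875), (43.64482879638672, 48.41004180908203), 79.720458984375) [[489.8999938964844, 219.0], [537.5, 210.39999389648438], [545.2999877929688, 253.3000030517578], [497.70001220703125, 261.8999938964844]]
clock 4.15
eef_pos [518.393 232.385 122.522]
tool_rot [-1.574 -0.003 -0.179]
force [ 0.154 -0.31   0.281]
torque [ 0.007 -0.025  0.016]
width 54.118
qpos [-0.727  0.691  0.399  1.859 -0.403  0.671 -0.269]
```

Emit:
apply_moves --commands '[[[-0.015,0,0.03,0,0,0],[0,0,0,0,0,0]]]' --claw 50

```text
clock: 4.32
eef_pos: [518.6, 234.1, 123.7]
tool_rot: [-1.573, -0.005, -0.179]
force: [-0.7, 0.2, -0.4]
width: 50.0
```

Emit:
apply_moves --commands '[[[0,0,0,0,0,0],[0,0,0,0,0,0]]]' --claw 48.6

```text
clock: 4.48
eef_pos: [518.6, 234.4, 124.3]
tool_rot: [-1.572, -0.005, -0.178]
force: [-0.5, -0.1, 0.1]
width: 48.4
```

```bash
python3 go.py 517.5 233.7 122 -10.1
```

```text
clock 4.483
eef_pos [518.57  234.4   124.283]
tool_rot [-1.572 -0.005 -0.178]
force [-0.502 -0.121  0.061]
torque [ 0.013  0.03  -0.022]
width 48.39
qpos [-0.73   0.688  0.4    1.858 -0.402  0.672 -0.272]
shift units [-0.024  0.057 -0.022] turn units [ 0.014 -0.02   0.056]
yaw -10.2
```

Emit:
apply_moves --commands '[[[0,0,0,0,0,0],[0,0,0,0,0,0],[0,0,0,0,0,0]]]' --claw 44

```text
clock: 4.73
eef_pos: [518.7, 234.5, 124.5]
tool_rot: [-1.572, -0.005, -0.178]
force: [0.3, 0.5, 0.3]
width: 47.4
```

```bash
python3 go.py 517.5 233.7 124.3 -10.1
```

```text
clock 4.733
eef_pos [518.668 234.462 124.52 ]
tool_rot [-1.572 -0.005 -0.178]
force [0.28  0.545 0.263]
torque [ 0.027  0.039 -0.007]
width 47.352
qpos [-0.73   0.688  0.4    1.858 -0.402  0.672 -0.272]
shift units [-0.025  0.005 -0.024] turn units [ 0.011 -0.019  0.061]
yaw -10.2
```

Gripped, with almost no side load. Now I turn anticlockwise, which is negative about tool y.

Emit:
apply_moves --commands '[[[0,0,0,0,-0.4,0],[0,0,0,0,-0.4,0],[0,0,0,0,-0.4,0],[0,0,0,0,0,0]]]'

```text
clock: 5.07
eef_pos: [518.3, 235.5, 124.5]
tool_rot: [-1.571, -0.004, -0.068]
force: [-0.0, 0.2, 0.4]
width: 47.2
```

```bash
python3 go.py 518.7 234.5 124.5 -2
```

```text
clock 5.067
eef_pos [518.325 235.472 124.521]
tool_rot [-1.571 -0.004 -0.068]
force [-0.021  0.193  0.407]
torque [-0.11   0.03  -0.006]
width 47.203
qpos [-0.712  0.682  0.368  1.857 -0.372  0.667 -0.192]
shift units [ 0.011  0.001 -0.024] turn units [ 0.007 -0.384  0.051]
yaw -3.92
```

Emit:
apply_moves --commands '[[[0.01,0,-0.02,0,-0.4,0],[0,0,0,0,-0.4,0],[0,0,0,0,-0.4,0],[0,0,0,0,-0.4,0],[0,0,0,0,0,0]]]'

```text
clock: 5.48
eef_pos: [518.4, 234.4, 124.5]
tool_rot: [-1.572, -0.004, 0.076]
force: [-0.3, -0.4, -0.2]
width: 47.7
```

```bash
python3 go.py 518.7 234.5 124.5 0
```

```text
clock 5.483
eef_pos [518.415 234.424 124.507]
tool_rot [-1.572 -0.004  0.076]
force [-0.266 -0.43  -0.158]
torque [0.087 0.089 0.026]
width 47.712
qpos [-0.685  0.676  0.327  1.856 -0.33   0.659 -0.086]
shift units [0.007 0.    0.001] turn units [0.014 0.866 0.042]
yaw 4.33
```

Emit:
apply_moves --commands '[[[0,0,0,0,-0.4,0],[0,0,0,0,-0.4,0],[0,0,0,0,-0.4,0],[0,0,0,0,-0.3,0],[0,0,0,0,0,0]]]'

```text
clock: 5.9
eef_pos: [518.6, 234.8, 124.5]
tool_rot: [-1.572, -0.004, 0.211]
force: [-1.0, -0.0, 0.1]
width: 47.2
```

```bash
python3 go.py 518.5 234.4 124.5 0
```

```text
clock 5.9
eef_pos [518.586 234.751 124.488]
tool_rot [-1.572 -0.004  0.211]
force [-1.035 -0.044  0.111]
torque [ 0.019  0.115 -0.001]
width 47.188
qpos [-0.66   0.671  0.289  1.855 -0.292  0.653  0.012]
shift units [-0.004 -0.    -0.008] turn units [0.012 2.417 0.045]
yaw 12.08
```

Emit:
apply_moves --commands '[[[0,0,0,0,-0.4,0],[0,0,0,0,-0.4,0],[0,0,0,0,0,0]]]'

```text
clock: 6.15
eef_pos: [518.6, 234.8, 124.5]
tool_rot: [-1.572, -0.004, 0.282]
force: [-0.5, 0.8, 1.0]
width: 47.4
```

```bash
python3 go.py 518.5 234.4 124.5 12
```

```text
clock 6.15
eef_pos [518.56  234.767 124.488]
tool_rot [-1.572 -0.004  0.282]
force [-0.521  0.805  1.013]
torque [0.04  0.127 0.001]
width 47.41
qpos [-0.648  0.668  0.268  1.855 -0.271  0.65   0.064]
shift units [-0.004 -0.    -0.008] turn units [0.017 0.828 0.042]
yaw 16.14
```

Emit:
apply_moves --commands '[[[0,0,0,0,-0.4,0],[0,0,0,0,-0.4,0],[0,0,0,0,0,0]]]'

```text
clock: 6.4
eef_pos: [518.5, 234.8, 124.5]
tool_rot: [-1.573, -0.003, 0.352]
force: [-0.5, 0.5, 0.7]
width: 47.8
```

```bash
python3 go.py 518.5 234.4 124.5 12
```

```text
clock 6.4
eef_pos [518.518 234.803 124.475]
tool_rot [-1.573 -0.003  0.352]
force [-0.527  0.479  0.662]
torque [ 0.139  0.075 -0.02 ]
width 47.822
qpos [-0.635  0.666  0.249  1.854 -0.251  0.648  0.114]
shift units [-0.004 -0.001 -0.009] turn units [0.018 1.629 0.04 ]
yaw 20.15
```

Emit:
apply_moves --commands '[[[0,0,-0.005,0,-0.4,0],[0,0,0,0,-0.4,0],[0,0,0,0,0,0]]]'

```text
clock: 6.65
eef_pos: [518.4, 234.7, 124.5]
tool_rot: [-1.573, -0.003, 0.422]
force: [-0.8, 0.7, 0.3]
width: 47.0
```

```bash
python3 go.py 518.5 234.4 124.5 12
```

```text
clock 6.65
eef_pos [518.392 234.671 124.493]
tool_rot [-1.573 -0.003  0.422]
force [-0.769  0.703  0.331]
torque [ 0.098  0.11  -0.046]
width 47.025
qpos [-0.622  0.664  0.228  1.854 -0.231  0.646  0.166]
shift units [-0.    -0.    -0.007] turn units [0.018 2.44  0.037]
yaw 24.2
```

Emit:
apply_moves --commands '[[[0,0,0,0,-0.3,0],[0,0,0,0,-0.3,0],[0,0,0,0,0,0]]]'

```text
clock: 6.9
eef_pos: [518.3, 234.6, 124.5]
tool_rot: [-1.573, -0.003, 0.478]
force: [-1.2, -0.2, 1.2]
width: 47.6
```

```bash
python3 go.py 518.5 234.4 124.5 12
```

```text
clock 6.9
eef_pos [518.302 234.623 124.503]
tool_rot [-1.573 -0.003  0.478]
force [-1.191 -0.229  1.154]
torque [ 0.113  0.184 -0.051]
width 47.587
qpos [-0.612  0.662  0.213  1.854 -0.214  0.644  0.206]
shift units [ 0.002  0.    -0.007] turn units [0.019 3.075 0.034]
yaw 27.38
```

Emit:
apply_moves --commands '[[[0,0,0,0,-0.3,0],[0,0,0,0,-0.3,0],[0,0,0,0,0,0]]]'

```text
clock: 7.15
eef_pos: [518.2, 234.5, 124.5]
tool_rot: [-1.573, -0.002, 0.535]
force: [-1.1, 0.4, 1.2]
width: 47.5
```

```bash
cat > av.py <<'E'
from h import *
F=[]
for i in range(5):
    s=readout.read_state(); F.append(np.r_[s['force'],s['torque']]); eyes.get_image('wrist')
F=np.array(F); s=readout.read_state(); print('t',s['clock'],'pos',np.round(s['eef_pos'],2),'yaw',np.degrees(s['tool_rot'][2]).round(2)); print('F',F[:,:3].mean(0).round(2),'T',F[:,3:].mean(0).round(3),'Tz',F[:,5].round(3))
E
python3 av.py
```

```text
t 7.4 pos [518.18 234.59 124.51] yaw 30.55
F [-1.16  0.56  1.11] T [ 0.136  0.137 -0.011] Tz [-0.039 -0.048 -0.007  0.02   0.017]
```

Emit:
apply_moves --commands '[[[0,0,0,0,-0.4,0],[0,0,0,0,-0.4,0],[0,0,0,0,0,0]]]'

```text
clock: 7.65
eef_pos: [518.1, 234.5, 124.5]
tool_rot: [-1.573, -0.002, 0.605]
force: [-0.5, -0.6, 0.8]
width: 47.5
```

```bash
python3 av.py
```

```text
t 7.9 pos [518.05 234.54 124.5 ] yaw 34.6
F [-1.02  0.21  1.21] T [0.097 0.217 0.005] Tz [ 0.059 -0.032 -0.006  0.012 -0.006]
```

Emit:
apply_moves --commands '[[[0,0,0,0,-0.4,0],[0,0,0,0,-0.4,0],[0,0,0,0,0,0]]]'

```text
clock: 8.15
eef_pos: [518.0, 234.6, 124.5]
tool_rot: [-1.574, -0.001, 0.679]
force: [-1.1, -0.3, 1.6]
width: 47.3
```

```bash
python3 av.py
```

```text
t 8.4 pos [517.96 234.54 124.52] yaw 38.78
F [-1.39  0.    1.85] T [ 0.141  0.289 -0.005] Tz [-0.018 -0.042  0.041  0.019 -0.025]
```

Emit:
apply_moves --commands '[[[-0.01,-0.005,0.006,0,-0.4,0],[0,0,0,0,-0.4,0],[0,0,0,0,0,0]]]'

```text
clock: 8.65
eef_pos: [517.9, 234.3, 124.5]
tool_rot: [-1.575, -0.001, 0.753]
force: [-1.5, -0.2, 0.8]
width: 47.4
```

```bash
python3 av.py
```

```text
t 8.9 pos [517.77 234.38 124.52] yaw 43.0
F [-1.55  0.02  1.33] T [ 0.16   0.297 -0.021] Tz [-0.045  0.02  -0.021 -0.017 -0.041]
```

Emit:
apply_moves --commands '[[[-0.01,0,0.005,0,-0.4,0],[0,0,0,0,-0.4,0],[0,0,0,0,0,0]]]'

```text
clock: 9.15
eef_pos: [517.7, 234.4, 124.5]
tool_rot: [-1.576, -0.002, 0.827]
force: [-0.7, 0.2, 1.7]
width: 47.2
```

```bash
python3 av.py
```

```text
t 9.4 pos [517.69 234.34 124.54] yaw 47.21
F [-1.48  0.11  1.54] T [ 0.154  0.304 -0.022] Tz [-0.003 -0.028 -0.01   0.014 -0.085]
```

Emit:
apply_moves --commands '[[[-0.01,0,0.005,0,-0.4,0],[0,0,0,0,-0.4,0],[0,0,0,0,0,0]]]'

```text
clock: 9.65
eef_pos: [517.6, 234.3, 124.5]
tool_rot: [-1.577, -0.002, 0.896]
force: [-2.0, 0.4, 2.0]
width: 47.6
```

```bash
python3 av.py
```

```text
t 9.9 pos [517.55 234.32 124.55] yaw 51.26
F [-1.58 -0.2   1.83] T [ 0.108  0.377 -0.013] Tz [ 0.071 -0.011  0.025 -0.068 -0.082]
```

Emit:
apply_moves --commands '[[[-0.01,0,0.005,0.05,-0.4,0],[0,0,0,0,-0.4,0],[0,0,0,0,0,0]]]'

```text
clock: 10.15
eef_pos: [517.4, 234.2, 124.5]
tool_rot: [-1.573, -0.002, 0.967]
force: [-1.6, 0.7, 2.0]
width: 47.1
```

```bash
python3 av.py
```

```text
t 10.4 pos [517.38 234.23 124.53] yaw 55.32
F [-1.53  0.43  1.59] T [ 0.173  0.424 -0.005] Tz [-0.007 -0.033  0.013 -0.003  0.008]
```

Emit:
apply_moves --commands '[[[-0.01,0,0.005,0,-0.3,0],[0,0,0,0,-0.3,0],[0,0,0,0,0,0]]]'

```text
clock: 10.65
eef_pos: [516.9, 234.6, 124.5]
tool_rot: [-1.573, -0.002, 1.023]
force: [-2.1, 0.3, 1.9]
width: 47.5
```

```bash
python3 av.py
```

```text
t 10.9 pos [516.86 234.63 124.49] yaw 58.49
F [-2.26  1.03  1.96] T [ 0.277  0.419 -0.047] Tz [-0.096 -0.021  0.018 -0.076 -0.058]
```

Emit:
apply_moves --commands '[[[0.004,0,-0.02,0,0,0],[0,0,0,0,0,0]]]'

```text
clock: 11.07
eef_pos: [516.9, 234.6, 124.5]
tool_rot: [-1.572, -0.001, 1.021]
force: [-1.8, 0.4, 1.1]
width: 47.2
```

```bash
python3 av.py
```

```text
t 11.3167 pos [516.9  234.65 124.53] yaw 58.51
F [-2.2   1.07  2.12] T [ 0.276  0.484 -0.042] Tz [-0.048 -0.076 -0.015 -0.023 -0.045]
```

Emit:
apply_moves --commands '[[[0.008,0,-0.03,0,-0.2,0],[0.008,0,-0.03,0,-0.2,0],[0,0,0,0,0,0]]]'

```text
clock: 11.57
eef_pos: [516.8, 234.7, 124.6]
tool_rot: [-1.568, 0.001, 1.059]
force: [-1.7, 1.6, 0.3]
width: 47.6
```

```bash
python3 av.py
```

```text
t 11.8167 pos [516.91 234.67 124.61] yaw 60.64
F [-3.61  1.99  2.99] T [ 0.522  0.802 -0.07 ] Tz [-0.102 -0.045 -0.081 -0.049 -0.075]
```

Emit:
apply_moves --commands '[[[-0.005,0,0.025,0,0,0],[-0.005,0,0.02,0,0,0],[0,0,0,0,0,0]]]'

```text
clock: 12.07
eef_pos: [516.6, 234.8, 124.5]
tool_rot: [-1.571, -0.001, 1.058]
force: [-3.7, 2.6, 3.9]
width: 47.3
```

```bash
python3 av.py
```

```text
t 12.3167 pos [516.61 234.83 124.55] yaw 60.63
F [-3.45  1.92  2.47] T [ 0.453  0.62  -0.043] Tz [-0.007 -0.033 -0.055 -0.015 -0.107]
```

Emit:
apply_moves --commands '[[[0,0,0.03,0,0,0],[0,0,0.03,0,0,0],[0,0,0,0,0,0]]]'

```text
clock: 12.57
eef_pos: [516.5, 234.8, 124.5]
tool_rot: [-1.574, -0.002, 1.057]
force: [-4.3, 1.8, 1.2]
width: 47.4
```

```bash
python3 av.py
```

```text
t 12.8167 pos [516.43 234.88 124.51] yaw 60.57
F [-1.18  1.1   0.74] T [ 0.305  0.288 -0.05 ] Tz [-0.022 -0.045 -0.044 -0.079 -0.062]
```

Emit:
apply_moves --commands '[[[0,0,0.02,0,-0.3,0],[0,0,0,0,-0.3,0],[0,0,0,0,0,0]]]'

```text
clock: 13.07
eef_pos: [516.3, 234.9, 124.5]
tool_rot: [-1.575, -0.001, 1.114]
force: [-1.2, 0.5, 1.2]
width: 47.6
```

```bash
python3 av.py
```

```text
t 13.3167 pos [516.25 234.93 124.54] yaw 63.71
F [-1.09  0.44  1.  ] T [ 0.263  0.279 -0.144] Tz [-0.186 -0.088 -0.111 -0.179 -0.159]
```

Tz jumped to −0.144 Nm over the last 3°. That slope matches the seat's twist stiffness, so this is the stop, at about 72–74° of turn. I'll ease back about 1.5° and try a small lift.

Emit:
apply_moves --commands '[[[0,0,0.01,0,0.3,0],[0,0,0,0,0,0]]]'

```text
clock: 13.48
eef_pos: [516.3, 234.9, 124.5]
tool_rot: [-1.576, -0.002, 1.083]
force: [-0.7, -0.3, 0.5]
width: 47.4
```

```bash
python3 av.py; python3 go.py 516 235 128 62
```

```text
t 13.7333 pos [516.25 234.91 124.54] yaw 62.16
F [-0.21  0.7  -0.11] T [ 0.199  0.107 -0.136] Tz [-0.118 -0.138 -0.141 -0.166 -0.117]
clock 13.733
eef_pos [516.253 234.911 124.542]
tool_rot [-1.576 -0.002  1.085]
force [-0.701  0.456  0.183]
torque [ 0.191  0.01  -0.102]
width 47.522
qpos [-0.505  0.649  0.041  1.857 -0.037  0.631  0.642]
shift units [-0.001 -0.086  0.006] turn units [0.057 0.031 0.02 ]
yaw 62.16
```

Emit:
apply_moves --commands '[[[0,0,0,0.05,0.15,0],[0,-0.04,0,0,0,0],[0,-0.03,0,0,0,0],[0,0,0,0,0,0]]]'

```text
clock: 14.07
eef_pos: [516.2, 234.6, 126.4]
tool_rot: [-1.571, -0.001, 1.071]
force: [0.3, 0.6, -4.4]
width: 47.4
```

```bash
python3 av.py
```

```text
t 14.3167 pos [516.17 234.58 126.48] yaw 61.35
F [ 0.52  0.53 -3.93] T [ 0.197 -0.158 -0.078] Tz [-0.067 -0.06  -0.094 -0.101 -0.068]
```

Emit:
apply_moves --commands '[[[0,-0.025,0,0,0,0],[0,0,0,0,0,0]]]'

```text
clock: 14.48
eef_pos: [516.1, 234.5, 127.3]
tool_rot: [-1.571, -0.001, 1.071]
force: [0.9, 0.4, -4.6]
width: 47.7
```

```bash
python3 av.py
```

```text
t 14.7333 pos [516.11 234.51 127.28] yaw 61.35
F [ 0.69  0.51 -4.52] T [ 0.183 -0.202 -0.072] Tz [-0.131 -0.11  -0.046 -0.051 -0.025]
```

Emit:
apply_moves --commands '[[[0,-0.04,0,0,0,0],[0,0,0,0,0,0]]]'

```text
clock: 14.9
eef_pos: [516.0, 234.3, 128.9]
tool_rot: [-1.571, -0.0, 1.071]
force: [0.4, 0.5, -3.7]
width: 47.1
```

```bash
python3 av.py
```

```text
t 15.15 pos [516.02 234.32 128.75] yaw 61.36
F [ 0.58  0.48 -2.94] T [ 0.122 -0.141 -0.089] Tz [-0.123 -0.089 -0.056 -0.113 -0.062]
```

It lifted 4 mm with Fz about −3 N (weight plus friction) and not rising, so it's free. I continue straight up in small rows.

Emit:
apply_moves --commands '[[[0.01,-0.1,0.006,0,0,0],[0.005,-0.1,0,0,0,0],[0.005,-0.1,0,0,0,0],[0,-0.1,0,0,0,0],[0,0,0,0,0,0]]]'

```text
clock: 15.57
eef_pos: [516.1, 234.6, 147.0]
tool_rot: [-1.571, 0.001, 1.071]
force: [0.5, 0.6, -0.8]
width: 47.3
```

```bash
python3 av.py
```

```text
t 15.8167 pos [515.46 234.25 145.69] yaw 61.37
F [ 0.32  0.21 -1.6 ] T [-0.004 -0.002 -0.025] Tz [ 0.002 -0.014 -0.057 -0.042 -0.013]
```

Emit:
apply_moves --commands '[[[0.015,-0.15,0,0,0,0],[0.005,-0.15,-0.005,0,0,0],[0.005,-0.15,-0.005,0,0,0],[0.005,-0.15,-0.005,0,0,0],[0,0,0,0,0,0]]]'

```text
clock: 16.23
eef_pos: [516.4, 235.0, 171.6]
tool_rot: [-1.569, 0.004, 1.071]
force: [-0.0, 0.7, -1.4]
width: 47.2
```

```bash
python3 av.py; python3 go.py 516 235 235 61.4|tail -2
```

```text
t 16.4833 pos [515.13 234.46 169.76] yaw 61.38
F [ 0.12  0.27 -1.85] T [ 0.012 -0.01  -0.006] Tz [ 0.026 -0.041 -0.025 -0.007  0.017]
shift units [ 0.012 -1.631 -0.007] turn units [-0.043 -0.003 -0.071]
yaw 61.38
```

Emit:
apply_moves --commands '[[[0.02,-0.2,-0.01,-0.04,0,-0.07],[0.005,-0.2,-0.01,0,0,0],[0.005,-0.2,-0.005,0,0,0],[0.005,-0.2,-0.005,0,0,0],[0.005,-0.2,-0.005,0,0,0],[0,0,0,0,0,0]]]'

```text
clock: 16.98
eef_pos: [517.1, 235.1, 213.6]
tool_rot: [-1.57, 0.0, 1.071]
force: [0.2, -0.2, -1.0]
width: 47.6
```

```bash
python3 av.py; python3 go.py 516 235 245 61.4|tail -2
```

```text
t 17.2333 pos [515.5  234.34 210.89] yaw 61.38
F [-0.38 -0.24 -1.65] T [-0.003 -0.009 -0.006] Tz [-0.001 -0.002 -0.031  0.005 -0.002]
shift units [ 0.017 -0.853 -0.   ] turn units [-0.037 -0.004 -0.05 ]
yaw 61.38
```

Emit:
apply_moves --commands '[[[0.01,-0.25,0,-0.03,0,-0.05],[0.005,-0.25,0,0,0,0],[0,-0.25,0,0,0,0],[0,-0.25,0,0,0,0],[0,0,0,0,0,0],[0,0,0,0,0,0]]]'

```text
clock: 17.73
eef_pos: [515.1, 234.7, 254.0]
tool_rot: [-1.569, 0.002, 1.071]
force: [0.2, -0.8, -1.9]
width: 47.7
```

```bash
python3 go.py 502 -213 245 61.4; python3 -c "
from h import *
d=cam('scene'); save('s2',d['image'])"
```

```text
clock 17.733
eef_pos [515.091 234.653 253.979]
tool_rot [-1.569  0.002  1.071]
force [ 0.195 -0.773 -1.914]
torque [-0.015 -0.032  0.019]
width 47.734
qpos [-0.514  0.483  0.057  1.728 -0.033  0.934  0.627]
shift units [-9.981  0.232 -5.073] turn units [-0.021 -0.003 -0.02 ]
yaw 61.39
```

View pics/s2.png

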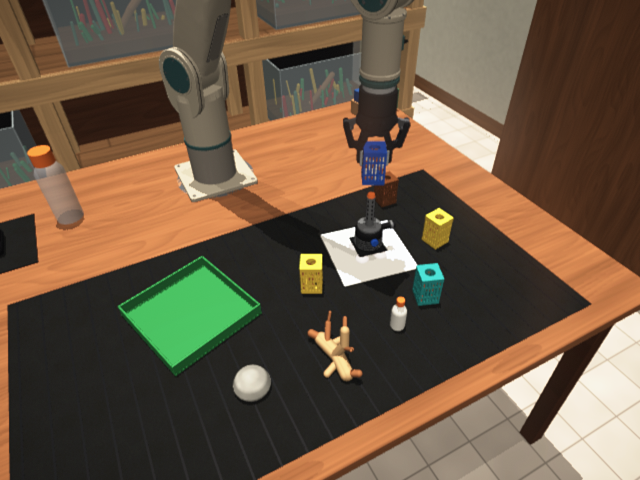

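The scene view shows the cartridge hanging clear in the gripper at (374,163). The bare tube with its orange end still stands upright on the pump at (371,205). Now I carry it to the tray centre, about (502, −213).

Emit:
apply_moves --commands '[[[-0.3,0,-0.15,0,0,0],[-0.6,0,-0.3,0,0,0],[-0.7,0,-0.36,0,0,0],[-0.7,0,-0.36,0,0,0],[-0.7,0,-0.36,0,0,0],[-0.7,0,-0.36,0,0,0],[-0.7,0,-0.36,0,0,0],[-0.7,0,-0.36,0,0,0]]]'

```text
clock: 18.45
eef_pos: [505.4, -0.6, 249.7]
tool_rot: [-1.562, 0.003, 1.086]
force: [1.5, 0.3, -1.8]
width: 47.7
```

Emit:
apply_moves --commands '[[[-0.7,0,-0.36,0,0,0],[-0.7,0,-0.36,0,0,0],[-0.7,0,-0.36,0,0,0],[-0.7,0,-0.36,0,0,0],[-0.7,0,-0.36,0,0,0],[-0.4,0,-0.2,0,0,0],[-0.2,0,-0.1,0,0,0],[0,0,0,0,0,0]]]'

```text
clock: 19.12
eef_pos: [490.3, -211.0, 246.6]
tool_rot: [-1.556, 0.014, 1.067]
force: [-0.9, -0.2, -1.1]
width: 47.3
```

```bash
python3 go.py 502 -213 100 61.4
```

```text
clock 19.117
eef_pos [ 490.34  -211.038  246.615]
tool_rot [-1.556  0.014  1.067]
force [-0.905 -0.226 -1.063]
torque [ 0.027 -0.058  0.041]
width 47.329
qpos [ 0.263  0.453  0.121  1.811 -0.052  0.897  1.472]
shift units [ 0.151  3.659 -0.332] turn units [-0.166 -0.054 -0.165]
yaw 61.14
```

Emit:
apply_moves --commands '[[[0.15,0.5,-0.3,-0.16,0,-0.16],[0,0.7,0,0,0,0],[0,0.8,0,0,0,0],[0,0.8,0,0,0,0],[0,0.8,0,0,0,0],[0,0.5,0,0,0,0],[0,0,0,0,0,0],[0,0,0,0,0,0]]]'

```text
clock: 19.78
eef_pos: [505.4, -201.8, 77.3]
tool_rot: [-1.571, -0.007, 1.075]
force: [0.1, 0.6, -0.8]
width: 47.6
```

```bash
python3 go.py 502 -213 38.5 61.4; python3 -c "
from h import *
d=cam('scene'); save('s3',cv2.resize(d['image'][200:400,90:330],(720,600)))"
```

```text
clock 19.783
eef_pos [ 505.431 -201.76    77.332]
tool_rot [-1.571 -0.007  1.075]
force [ 0.105  0.647 -0.848]
torque [0.018 0.019 0.01 ]
width 47.635
qpos [ 0.29   0.704  0.065  1.944 -0.104  0.496  1.507]
shift units [-0.295  0.969 -0.058] turn units [-0.002  0.044  0.085]
yaw 61.62
```

View pics/s3.png

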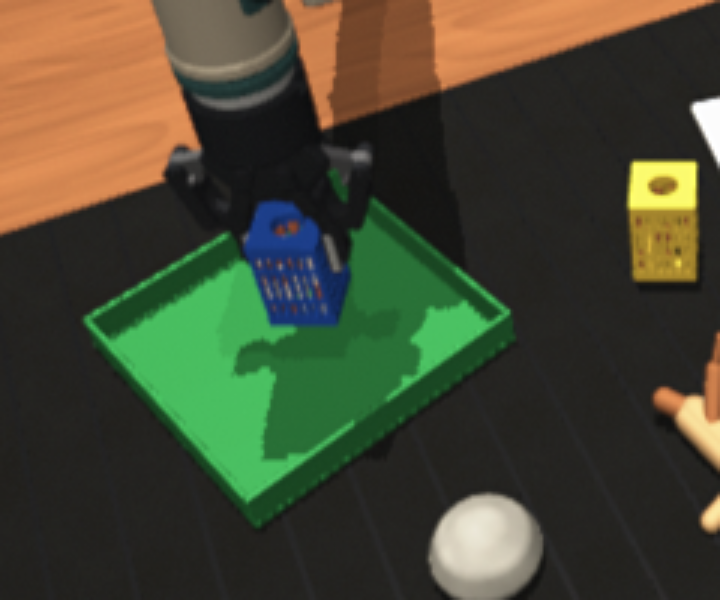

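The crop shows the cartridge upright over the tray's interior, with its foot at about (305,320). I lower it slowly until it touches.

Emit:
apply_moves --commands '[[[-0.2,0.3,-0.05,0,0,0.08],[0,0.3,0,0,0,0],[0,0.1,0,0,0,0],[0,0,0,0,0,0],[0,0,0,0,0,0]]]'

```text
clock: 20.25
eef_pos: [507.1, -210.7, 51.7]
tool_rot: [-1.58, -0.001, 1.077]
force: [-0.2, 0.0, -1.7]
width: 47.7
```

```bash
python3 av.py; python3 go.py 502 -210 38.5 61.4|tail -2
```

```text
t 20.5 pos [ 507.24 -210.61   52.05] yaw 61.72
F [ 0.05 -0.06 -1.6 ] T [0.005 0.017 0.018] Tz [ 0.033 -0.037  0.036  0.02   0.036]
shift units [-0.049  0.338  0.126] turn units [0.106 0.065 0.018]
yaw 61.72
```

Emit:
apply_moves --commands '[[[0,0.1,0,0.1,0,0],[0,0.1,0,0,0,0],[0,0.05,0,0,0,0],[0,0,0,0,0,0],[0,0,0,0,0,0]]]'

```text
clock: 20.92
eef_pos: [507.8, -210.7, 41.5]
tool_rot: [-1.572, -0.002, 1.077]
force: [0.7, 1.1, -1.6]
width: 47.6
```

```bash
python3 av.py; python3 go.py 502 -210 38.5 61.4|tail -2
```

```text
t 21.1667 pos [ 507.99 -210.76   41.87] yaw 61.73
F [-0.03  0.6  -1.46] T [-0.007  0.005  0.009] Tz [ 0.007  0.053 -0.021  0.029 -0.025]
shift units [-0.054  0.084  0.141] turn units [0.016 0.066 0.022]
yaw 61.73
```

Small steps down until Fz rises.

Emit:
apply_moves --commands '[[[0,0.035,0,0,0,0],[0,0.03,0,0,0,0],[0,0.02,0,0,0,0],[0,0,0,0,0,0]]]'

```text
clock: 21.5
eef_pos: [508.3, -210.9, 38.5]
tool_rot: [-1.573, -0.002, 1.077]
force: [0.2, 0.3, -2.3]
width: 48.0
```

```bash
python3 av.py
```

```text
t 21.75 pos [ 508.28 -210.86   38.66] yaw 61.73
F [-0.07 -0.09 -1.72] T [-0.012  0.013  0.003] Tz [-0.038 -0.002  0.043  0.021 -0.008]
```

Emit:
apply_moves --commands '[[[0,0.03,0,0,0,0],[0,0.02,0,0,0,0],[0,0,0,0,0,0]]]'

```text
clock: 22.0
eef_pos: [508.4, -211.0, 38.8]
tool_rot: [-1.574, -0.002, 1.077]
force: [0.1, -0.4, -1.7]
width: 47.4
```

```bash
python3 av.py
```

```text
t 22.25 pos [ 508.47 -211.     38.47] yaw 61.72
F [-0.01 -0.15 -0.83] T [0.011 0.027 0.002] Tz [-0.001  0.032 -0.005 -0.042  0.026]
```

Emit:
apply_moves --commands '[[[0,0.04,0,0.03,0,0],[0,0.03,0,0,0,0],[0,0,0,0,0,0]]]'

```text
clock: 22.5
eef_pos: [508.6, -211.1, 38.9]
tool_rot: [-1.572, -0.003, 1.077]
force: [-0.0, -0.4, -2.2]
width: 47.8
```

```bash
python3 av.py
```

```text
t 22.75 pos [ 508.67 -211.1    38.5 ] yaw 61.71
F [-0.24 -0.17 -0.13] T [0.028 0.02  0.031] Tz [ 0.02   0.036  0.073 -0.035  0.062]
```

It's touching: TCP height 38.5 mm as predicted, and the weight is off the wrist. I let go.

Emit:
apply_moves --commands '[[[0,0,0,0,0,0],[0,0,0,0,0,0]]]' --claw 50

```text
clock: 22.92
eef_pos: [508.8, -211.1, 38.2]
tool_rot: [-1.571, -0.003, 1.077]
force: [-0.4, 0.4, 0.9]
width: 50.4
```

Emit:
apply_moves --commands '[[[0,0,0,0,0,0],[0,0,0,0,0,0],[0,0,0,0,0,0]]]' --claw 66

```text
clock: 23.17
eef_pos: [508.7, -211.1, 37.7]
tool_rot: [-1.571, -0.003, 1.077]
force: [-0.7, 0.4, -1.1]
width: 66.0
```

Emit:
apply_moves --commands '[[[0,-0.2,0,0,0,0],[0,-0.4,0,0,0,0],[0,-0.6,0,0,0,0],[0,-0.7,0,0,0,0],[0,-0.7,0,0,0,0],[0,-0.7,0,0,0,0],[0,-0.7,0,0,0,0],[0,0,0,0,0,0]]]'

```text
clock: 23.83
eef_pos: [506.9, -211.1, 206.1]
tool_rot: [-1.566, -0.002, 1.077]
force: [1.8, -0.1, -0.7]
width: 66.1
```

Run:
```python
from h import *
st(); t=cam('top'); s=cam('scene')
save('fin',np.hstack([cv2.resize(t['image'],(400,300)),cv2.resize(s['image'],(400,300))]))
save('fin2',np.hstack([cv2.resize(t['image'][190:370,380:560],(400,400)),cv2.resize(s['image'][200:400,100:300],(400,400))]))
```

```text
clock 23.833
eef_pos [ 506.88  -211.089  206.074]
tool_rot [-1.566 -0.002  1.077]
force [ 1.789 -0.105 -0.704]
torque [-0.027 -0.095 -0.02 ]
width 66.127
qpos [ 0.276  0.519  0.104  1.828 -0.075  0.803  1.495]
```

View pics/fin.png

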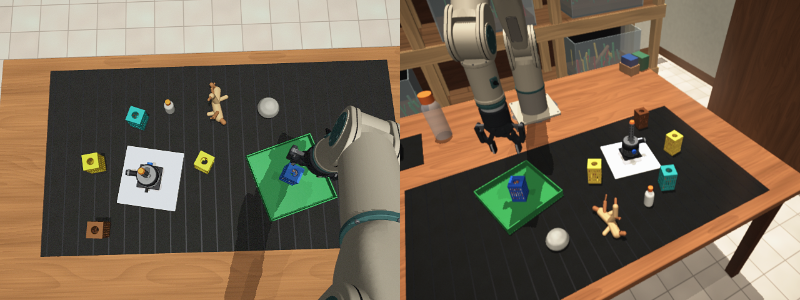

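View pics/fin2.png

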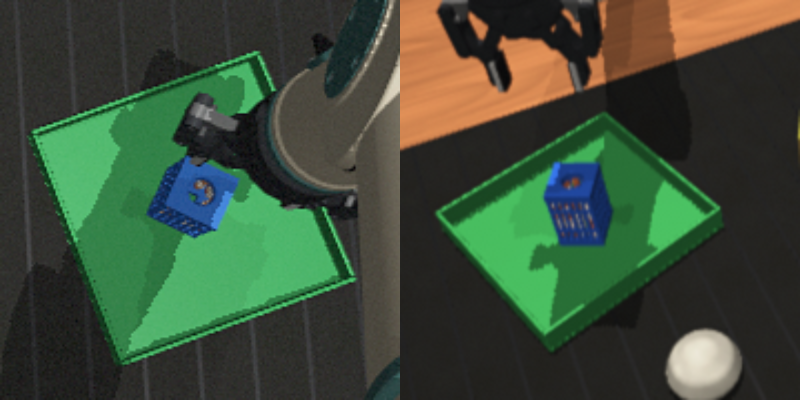

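The cartridge stands upright near the tray centre (crop: top view (200,195), scene view (578,205)), and the gripper is clear above it. The driftwood, glue bottle, stone and look-alikes are where they were. I hand in the job.

```bash
python3 -c "
from cell import finish_job,readout
print(finish_job(), readout.read_state()['clock'])"
```

```text
the job is handed in; nothing more can be done
the job is handed in; nothing more can be done
```

The cartridge is off the tube and standing upright near the middle of the green rinse tray. The gripper is open and clear, and I handed the job in at about 24 s on the robot's clock.

- **Turning:** I turned the blue cartridge about 74° anticlockwise until the twist load rose to about 0.14 Nm, which I took as the stop. I then eased back about 2.5°. The load did not drop straight away on the first 1.5°, and fell only as I eased further and lifted.
- **Lifting:** The first 3 mm of lift took up to 4.5 N, which could have meant it was still locked. The load then fell to about 1.6–1.9 N, roughly the cartridge's weight, so it was free. It came straight up and off the tube.
- **Forces:** The largest side load I averaged was about 4 N, when one centring correction went the wrong way and I reversed it. The highest load on the tube that I estimate is about 12 N, from the twist at the stop, assuming the lugs sit about 12 mm from the axis. That is under the 18 N limit.
- **Last checks:** The final pictures show the cartridge upright in the tray and the tube still upright. By eye, the driftwood, glue bottle, stone and look-alikes had not moved.
- **Disagreement:** The top and wrist cameras differed by about 3 mm on where the cartridge stood. I went with the wrist view, and the near-zero force when the jaws closed bore that out.

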